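# Clear the offcuts from the outfeed tray into the scrap bin

## Robot

A 6-joint arm with a two-finger parallel gripper is mounted at the origin on a cart in front of the work surface, level with it; the furniture and walls round the work are solid. World frame = base frame: x ahead of the robot, y to its left, z up, the work surface at z = 0. Lengths are in mm, angles in rad, forces in N, time in s.
With the tool pointing down it reaches from about 350 to 975 mm from the base axis. Payload 7.1 kg.
Tool frame: the origin (TCP) lies at the centre of the arm's flange, where the gripper is bolted on; the fingertips stand 182 mm ahead of it and the grasp point (between the pads) lies 163 mm ahead of it; x points along the fingers, y is the direction in which the jaws open and shut, and the axes are right-handed (so a half turn about x gives the same grasp; the last joint's range is limited). The gripper opens to 88 mm and grips with 3 to 60 N. Pads are 20 mm wide; open, the fingers measure 115 mm over their backs; the gripper's body (75 mm by 178 mm) begins 61 mm behind the grasp point.
Start: joints at [1.172, 0.423, 1.63, -0, 1.089, -0.019], TCP at [231.677, 580.458, 404.675] pointing down, gripper open.
Joint ranges: [-3, 3], [-0.9, 2.11], [0.09, 2.58], [-1.31, 4.45], [0.11, 2.69], [-2.54, 2.54]. Speed limits (rad/s): [2.39, 2.39, 3.01, 3.14, 3.14, 3.14].

## Interface

Orientations are given as a rotation vector (axis times angle).
In Python, from workcell import readout, viewer, workorder, models gives the robot as it stands. The module is installed in compiled form; this text tells all that it offers.
- The arm moves only by the tool apply_moves, never from a script. Its argument "commands" is a list that holds one entry, the list of rows, each a list of 4 numbers: the shift along the world's x, y, z in m, then the turn about the world's z in rad. A call has 1 to 8 rows; each row is the pose to reach, as a shift and turn from the pose commanded when the call began; what a row does not reach only later rows make up. A row lasts 1/8 s, in which the tool goes at most 62.5 mm and 10.7 degrees, less where a joint would pass 70% of its speed; a pose out of reach is approached as far as the arm can. A call with a gripper value outside its range is refused whole. "gripper" is the finger opening in m, from 0 to 0.0878, set as the call begins (left out, the last holds). The fingers move at their own pace and stop on an object; the grip force is fixed at half the most. Time passes only in rows, so rows that repeat a pose let the fingers close. It gives the time, the measured TCP pose, the force and the opening at its end, in the units of the state.
- readout.get_obs(): the state, without advancing time (a new reading comes with each control period).
- viewer.get_image(name): name is "side" or "top" or "wrist"; returns a dict with "color" (480x640x3 uint8, red, green, blue), "vertical_fov" (degrees; the focal length in pixels is half the picture's height over the tangent of half this angle, whatever the lens; pixels are square), "cx", "cy" (the principal point, pixels), "rvec" (rotation vector, rad) and "tvec" (3), from world to camera coordinates, as OpenCV has them. Camera axes: x right, y down, z forward; pixel columns grow to the right and rows downward; lengths in mm; the calibration is good to about 2 mm. A picture is of the moment at which its call begins. There is no depth.
- workorder.close_job(): hands the job in, once; it reports no verdict.
Trained networks look in the newest picture that a camera, given by its name, has taken for a name from the list of things; names that differ only in an ending like _2 or _b are one class to them, and where a whole thing is asked for, a point or a joint stands for the part that bears it (a point fixed in the world has none). Each returns a list of dicts, best first, with "conf" (0 to 1); they miss things now and then, are a little off and sometimes report something else, mostly with a low value. They report only what shows in the picture. A call takes as long as a camera call.
- models.search_frame(camera, label): "position" ([x, y, z] in mm, in world coordinates, good to about 4 mm: the middle of the surface that is visible of it).
- models.place_of(camera, label): "position" ([x, y, z] in mm, in world coordinates, good to about 4 mm: a listed point, or the origin of a listed thing).
The state is a dict: "t": time; "qpos": joint angles; "qvel": joint speeds; "joint_torque": joint torques, N m; "ee_pos": TCP position; "orientation": TCP orientation; "ft_force": force on the tool from outside, world axes, zero at the start; "moment": the same for the moment, N m; "width": finger opening in mm.
Only numpy, scipy, OpenCV 4.12 (cv2) and the standard library are available. Lean on these libraries where they do the work, as an engineer would, in place of code of your own. Each camera call takes 0.05 s, during which the arm holds its last target.

## Task

Clear the saw's outfeed tray: get all three offcuts - the square tube, the angle and the flat plastic plate tucked up against the closed end - off the open end of the tray and into the scrap bin that stands there, so that each drops right down inside the bin and none is left on the tray. The tray is thin sheet, so press on it and on the plate only gently, and leave the gear, the caliper and the pliers on the bench where they are.

Things in the scene. Friction and masses are not known exactly. Their poses are not given: they have to be found in the camera images.
- tray: Dark steel outfeed tray, fixed on legs set higher or lower each time. Origin 70 mm below the middle of its deck; x runs along the tray to its open end, at the bin. Smooth deck, 210 mm long from closed end (x = -105 mm) to open edge (x = +105), 114 mm wide between side fences (y = -57 to 57). Fences 6 mm thick, 30 mm high above the deck, along both sides and across the closed end.
- tray_edge (a point): Middle of the tray's open edge, at deck height.
- tray_end (a point): Middle of the foot of the closed end's fence, inner face, at deck height.
- scrap_bin: Open grey sheet-steel scrap bin, fixed, 170 (x) x 138 (y) x 90 mm high, walls 3 mm, floor 4 mm thick. It stands on legs like the tray. Origin at the centre of its underside. The lip at its -x side is only 60 mm high, as are the first 30 mm of the sides; it reaches 4 mm in under the tray's open edge.
- plate_offcut: White polyethylene plate offcut, 100 (x) x 104 (y) x 12 mm thick, lying flat on the deck against the closed end (gap of 1 to 4 mm, about 5 mm to each side fence). Slippery. Origin at the centre of its underside, z up.
- tube_offcut: Steel square-tube offcut, 62 mm long (along x), 40 x 40 mm, 4 mm walls, open ends, lying on the deck between the plate and the open edge. Origin at the centre of its underside.
- angle_offcut: Steel angle offcut, 62 mm long (along x), legs 40 mm, 6 mm thick: one leg flat on the deck, the other upright along its +y side; beside the tube. Origin at the centre of its underside.
- gear_a: Bystander: steel gear 60 mm across, 21 mm high, on the bench; origin at the centre of its underside.
- caliper: Bystander: caliper 200 mm long, lying on the bench; origin at the centre of its underside.
- pliers: Bystander: red-handled pliers 193 mm long, lying on the bench; origin at the centre of its underside.

How it is judged (in metres and radians):
At the end, for the whole second after the job is handed in: The origins of the plate, the tube and the angle are all within the bin's walls (85 mm along x and 69 mm along y of its centre) and less than 70 mm above its underside, that is below the tray's deck, and all three are at rest (under 20 mm/s) (x of plate_offcut in the frame of scrap_bin between -0.085 and 0.085 m and y of plate_offcut in the frame of scrap_bin between -0.069 and 0.069 m and z of each of plate_offcut, tube_offcut, angle_offcut in the frame of scrap_bin below 0.07 m and linear speed of each of plate_offcut, tube_offcut, angle_offcut below 0.02 m/s and x of tube_offcut in the frame of scrap_bin between -0.085 and 0.085 m and y of tube_offcut in the frame of scrap_bin between -0.069 and 0.069 m and x of angle_offcut in the frame of scrap_bin between -0.085 and 0.085 m and y of angle_offcut in the frame of scrap_bin between -0.069 and 0.069 m); the robot touches nothing.
It fails at once if the gear shifted by more than 20 mm (distance of gear_a from where it was at the start of the episode above 0.02 m).
It fails at once if the caliper shifted by more than 20 mm (distance of caliper from where it was at the start of the episode above 0.02 m).
It fails at once if the pliers shifted by more than 20 mm (distance of pliers from where it was at the start of the episode above 0.02 m).
It fails at once if the fingers press on the plate with over 45 N (contact force between the fingers and plate_offcut above 45 N).
It fails at once if the fingers press on the tray with over 45 N (contact force between the fingers and tray above 45 N).
It also fails if it takes over 72 s, if anything falls off the work surface, if the arm or the gripper's body presses on something with over 40 N, if the wrist force passes 120 N, or if a joint passes its speed limit or range.

## Working session

There is one attempt and no reset: what is moved stays moved. The work goes in short steps, Python scripts to look and compute and a tool call to move; the robot and the scene stay as the last step left them, time stands still between calls to the robot, and variables do not carry over. Pictures are saved under pics/ and viewed, and the job is handed in when it is done.

Besides the shell and the picture viewer there is one more tool, called after ">>>" as name(argument=value, ...) on one line, values as JSON. apply_moves: Moves the arm, as the interface text tells. Its arguments: {"type":"object","properties":{"commands":{"type":"array","items":{"type":"array","items":{"type":"array","items":{"type":"number"}}}},"gripper":{"type":"number"}},"required":["commands"]}

```bash
mkdir -p pics; cat > h.py <<'E'
import numpy as np, cv2
from workcell import readout, viewer, workorder, models
def snap(cam,name):
    im=viewer.get_image(cam); cv2.imwrite(f'pics/{name}.png',im['color'][:,:,::-1]); return im
def proj(im,P):
    f=240/np.tan(np.radians(im['vertical_fov'])/2)
    K=np.array([[f,0,im['cx']],[0,f,im['cy']],[0,0,1.]])
    return cv2.projectPoints(np.array(P,float).reshape(-1,1,3),np.array(im['rvec'],float),np.array(im['tvec'],float),K,None)[0].reshape(-1,2)
def pix2z(im,uv,z):
    f=240/np.tan(np.radians(im['vertical_fov'])/2)
    R=cv2.Rodrigues(np.array(im['rvec'],float))[0];t=np.array(im['tvec'],float).ravel()
    d=R.T@np.array([(uv[0]-im['cx'])/f,(uv[1]-im['cy'])/f,1]);c=-R.T@t
    return c+d*(z-c[2])/d[2]
E
python3 - <<'E'
from h import *
for c in ['side','top','wrist']:
    snap(c,c+'0')
    for l in ['tray','tray_edge','tray_end','scrap_bin','plate_offcut','tube_offcut','angle_offcut','gear_a','caliper','pliers']:
        r=models.place_of(c,l)
        print(c,l,[(np.round(q['position'],1).tolist(),round(q['conf'],2)) for q in r[:2]])
o=readout.get_obs();print(o)
E
```

```text
side tray [([593.7, 127.7, 35.9], 0.86)]
side tray_edge [([605.1, 233.5, 96.9], 0.66), ([598.1, 78.3, 97.1], 0.35)]
side tray_end [([593.7, 21.0, 95.6], 0.75)]
side scrap_bin [([596.2, 77.6, 97.4], 0.73), ([613.1, 315.8, 27.1], 0.65)]
side plate_offcut [([592.7, 74.7, 96.9], 0.88), ([576.2, 169.0, 99.6], 0.29)]
side tube_offcut [([578.0, 168.2, 99.2], 0.69)]
side angle_offcut [([628.7, 168.0, 102.4], 0.61)]
side gear_a [([661.9, -54.1, 3.0], 0.68)]
side caliper [([669.3, -202.0, -1.6], 0.74)]
side pliers [([389.6, -17.8, 2.3], 0.75)]
top tray [([599.0, 125.9, 30.2], 0.72)]
top tray_edge [([606.8, 231.4, 100.6], 0.77)]
top tray_end [([591.7, 23.2, 101.4], 0.89), ([613.1, 313.1, 25.7], 0.67)]
top scrap_bin [([614.6, 314.7, 27.2], 0.88)]
top plate_offcut [([591.7, 77.2, 96.5], 0.67)]
top tube_offcut [([577.7, 167.2, 99.3], 0.64)]
top angle_offcut [([626.4, 164.8, 93.8], 0.74)]
top gear_a [([659.3, -51.1, 1.5], 0.71)]
top caliper [([673.8, -201.7, 8.2], 0.77), ([595.4, 75.4, 96.1], 0.27)]
top pliers [([385.1, -19.6, 0.6], 0.9)]
wrist tray []
wrist tray_edge []
wrist tray_end []
wrist scrap_bin []
wrist plate_offcut []
wrist tube_offcut []
wrist angle_offcut []
wrist gear_a []
wrist caliper []
wrist pliers []
{'t': 1.65, 'qpos': array([ 1.17200805e+00,  4.23130272e-01,  1.62988907e+00,  7.60463577e-06,
        1.08857968e+00, -1.89893701e-02]), 'qvel': array([-1.40824166e-03,  2.21210129e-03,  6.89786475e-05,  1.76859261e-04,
        1.93345410e-03,  5.56138669e-04]), 'joint_torque': array([ 6.37940811e-04, -5.44571364e+01, -2.74042779e+01,  6.44115801e-02,
        1.68738276e-02,  2.87991284e-07]), 'ee_pos': array([231.6758275 , 580.46984277, 404.66044863]), 'orientation': array([ 0.29796814,  1.55018823, -0.29797577]), 'ft_force': array([ 0.54115793, -0.24913174,  0.37513678]), 'moment': array([-0.05017236,  0.03140807, -0.0253436 ]), 'width': 87.518516659682}
```

View pics/side0.png

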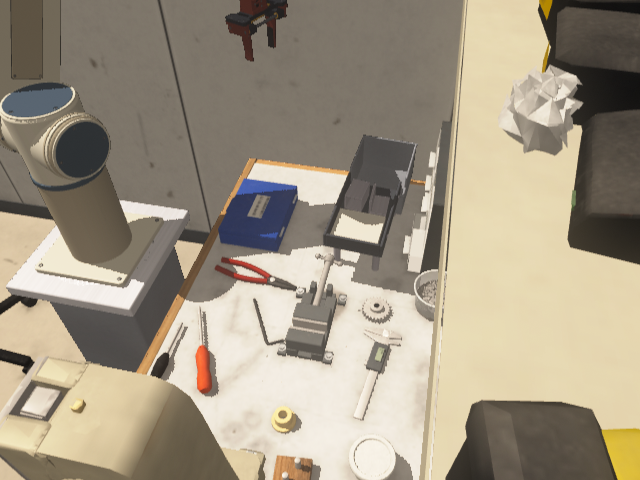

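View pics/top0.png

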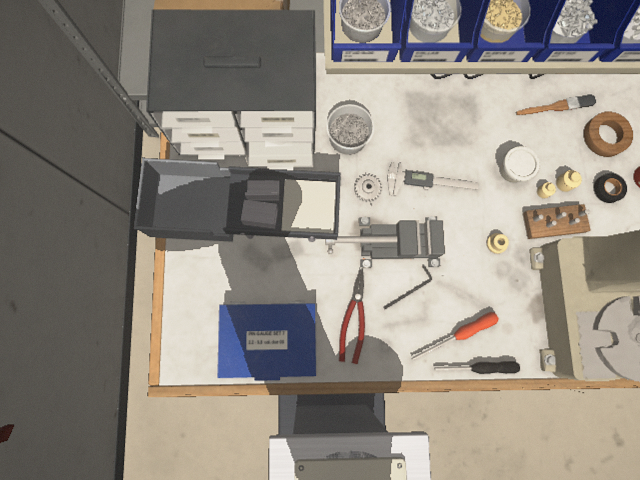

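```bash
python3 - <<'E'
from h import *
from scipy.spatial.transform import Rotation as R
o=readout.get_obs()
print(R.from_rotvec(o['orientation']).as_matrix().round(3),o['t'])
for c,(x0,x1,y0,y1) in dict(top=(120,360,90,270),side=(310,450,120,270)).items():
    im=snap(c,c+'1'); f=240/np.tan(np.radians(im['vertical_fov'])/2)
    Rm=cv2.Rodrigues(np.array(im['rvec']))[0]; print(c,f,-Rm.T@np.array(im['tvec']))
    a=im['color'][y0:y1,x0:x1,::-1]; s=min(800/(x1-x0),600/(y1-y0)); print(s,x0,y0)
    cv2.imwrite(f'pics/{c}1z.png',cv2.convertScaleAbs(cv2.resize(a,None,fx=s,fy=s,interpolation=cv2.INTER_CUBIC),alpha=1.8,beta=10))
E
```

```text
[[-0.     0.371  0.929]
 [-0.     0.929 -0.371]
 [-1.    -0.    -0.   ]] 1.65
top 470.74501118119167 [357.231601    83.43545646 990.56995969]
3.3333333333333335 120 90
side 524.6343577401611 [ 701.82539533 -726.31388027  895.50059448]
4.0 310 120
```

View pics/top1z.png

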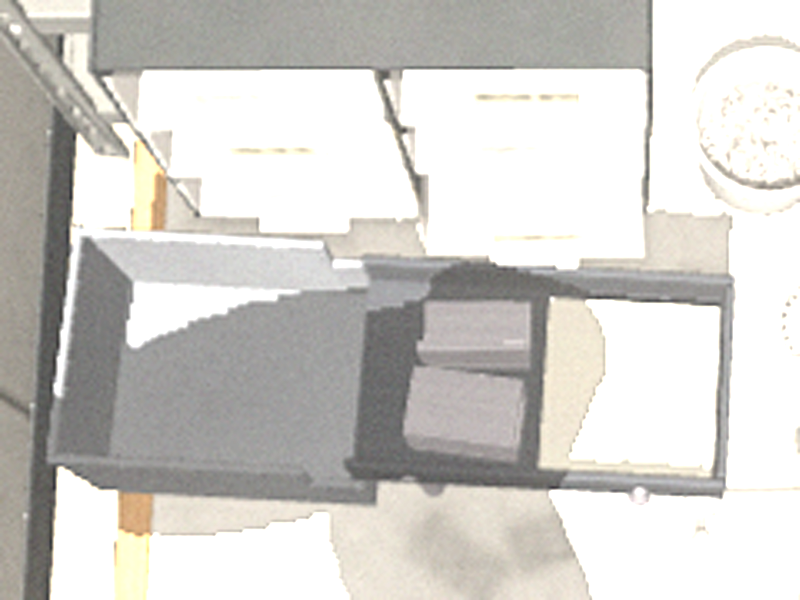

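View pics/side1z.png

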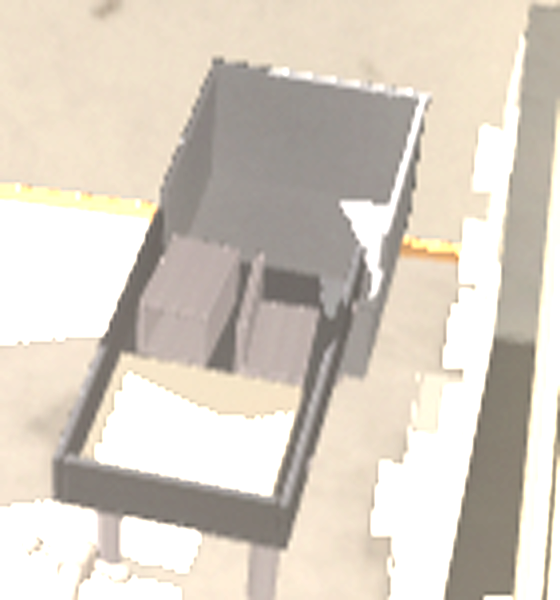

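```bash
python3 - <<'E'
from h import *
im=viewer.get_image('top')
P=lambda u,v,z: print((u,v),z,pix2z(im,(120+u/3.3333,90+v/3.3333),z).round(1))
for u,v in [(733,275),(722,495),(360,258),(350,478)]: P(u,v,129)
for u,v in [(432,365),(540,297),(540,470),(718,305),(712,475)]: P(u,v,111)
print('tube top');[P(u,v,139) for u,v in [(413,366),(524,378),(519,450),(404,437)]]
print('angle top');[P(u,v,139) for u,v in [(418,341),(528,347),(418,363),(530,368)]]
print('angle flat');[P(u,v,105) for u,v in [(424,300),(530,300)]]
print('bin');[P(u,v,118) for u,v in [(78,232),(50,460),(325,240),(305,478)]]
print('drawer');[P(580,262,z) for z in (0,30,60,100,150)]; [P(645,255,z) for z in (0,30,60,100,150)]
[P(380,70,z) for z in (150,250,350)]
E
```

```text
(733, 275) 129 [651.5  13.8 129. ]
(722, 495) 129 [522.7  23.1 129. ]
(360, 258) 129 [663.1 227.6 129. ]
(350, 478) 129 [534.5 230.6 129. ]
(432, 365) 111 [604.4 187.9 111. ]
(540, 297) 111 [645.  125.6 111. ]
(540, 470) 111 [541.8 125.7 111. ]
(718, 305) 111 [639.3  21.6 111. ]
(712, 475) 111 [537.8  27.3 111. ]
tube top
(413, 366) 139 [596.  195.2 139. ]
(524, 378) 139 [588.6 133.2 139. ]
(519, 450) 139 [547.3 136.  139. ]
(404, 437) 139 [555.3 199.6 139. ]
angle top
(418, 341) 139 [610.5 192.6 139. ]
(528, 347) 139 [606.5 131.  139. ]
(418, 363) 139 [597.7 192.4 139. ]
(530, 368) 139 [594.3 129.9 139. ]
angle flat
(424, 300) 105 [645.6 193.8 105. ]
(530, 300) 105 [645.1 131.7 105. ]
bin
(78, 232) 118 [683.8 392.3 118. ]
(50, 460) 118 [548.8 400.8 118. ]
(325, 240) 118 [678.1 249.9 118. ]
(305, 478) 118 [537.  257.7 118. ]
drawer
(580, 262) 0 [705.2 104.4   0. ]
(580, 262) 30 [694.7 103.8  30. ]
(580, 262) 60 [684.1 103.2  60. ]
(580, 262) 100 [670.1 102.3 100. ]
(580, 262) 150 [652.5 101.3 150. ]
(645, 255) 0 [709.8  61.4   0. ]
(645, 255) 30 [699.1  62.1  30. ]
(645, 255) 60 [688.4  62.7  60. ]
(645, 255) 100 [674.2  63.6 100. ]
(645, 255) 150 [656.4  64.7 150. ]
(380, 70) 150 [768.4 214.9 150. ]
(380, 70) 250 [719.5 199.3 250. ]
(380, 70) 350 [670.6 183.6 350. ]
```

>>> apply_moves(commands=[[[0.04,-0.045,0,0.04],[0.08,-0.09,0,0.08],[0.12,-0.14,0,0.12],[0.16,-0.19,0,0.16],[0.2,-0.24,0,0.2],[0.24,-0.29,0,0.24],[0.28,-0.34,0,0.275],[0.31,-0.38,0,0.275]]], gripper=0.0878)

```text
t: 2.8
ee_pos: [542.9, 198.6, 404.9]
orientation: [0.083, 1.569, -0.082]
ft_force: [1.0, 0.6, 0.3]
width: 87.6
```

>>> apply_moves(commands=[[[0.015,-0.015,0,0],[0.032,-0.033,0,0],[0.032,-0.033,0,0],[0.032,-0.033,0,0]]])

```text
t: 3.3
ee_pos: [573.2, 168.3, 404.5]
orientation: [0.082, 1.57, -0.082]
ft_force: [-0.0, -0.2, 0.5]
width: 87.8
```

```bash
python3 - <<'E'
from h import *
im=snap('wrist','w2'); snap('side','s2')
for l in ['tray_edge','tray_end','plate_offcut','tube_offcut','angle_offcut']:
  for c in ['wrist','side']:
    r=models.place_of(c,l); print(c,l,[(np.round(q['position'],1).tolist(),round(q['conf'],2)) for q in r[:2]])
o=readout.get_obs();print(o['t'],o['ee_pos'],o['orientation'])
E
```

```text
wrist tray_edge []
side tray_edge [([606.6, 231.9, 99.8], 0.57)]
wrist tray_end [([591.9, 19.8, 96.6], 0.78)]
side tray_end [([591.7, 23.9, 93.2], 0.96)]
wrist plate_offcut [([595.1, 78.4, 95.8], 0.69)]
side plate_offcut [([596.7, 77.4, 98.9], 0.58)]
wrist tube_offcut [([578.7, 169.6, 97.3], 0.87), ([593.2, 24.4, 98.5], 0.5)]
side tube_offcut [([577.7, 167.0, 100.1], 0.72)]
wrist angle_offcut [([628.3, 165.3, 92.9], 0.85)]
side angle_offcut [([625.9, 163.5, 97.0], 0.78), ([578.5, 168.8, 100.9], 0.17)]
3.9 [573.65029972 167.49745891 404.6643603 ] [ 0.08225107  1.56926288 -0.0822609 ]
```

View pics/w2.png

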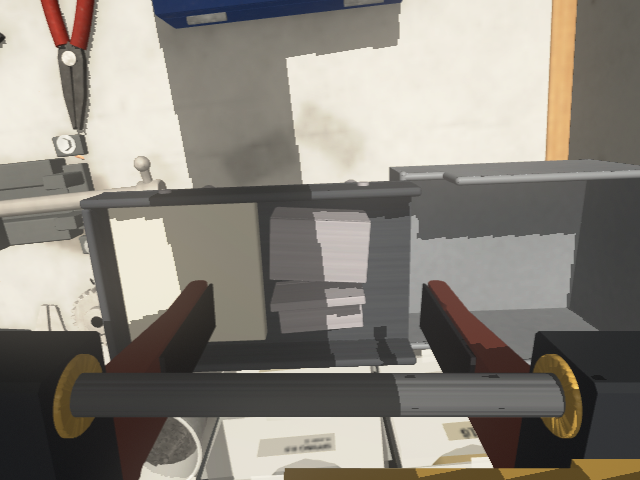

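View pics/s2.png

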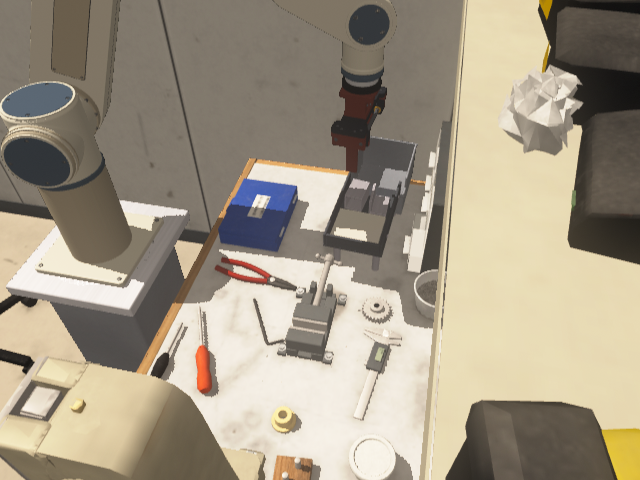

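>>> apply_moves(commands=[[[0.003,0,-0.02,0],[0.003,0,-0.045,0],[0.003,0,-0.07,0],[0.003,0,-0.09,0],[0.003,0,-0.1,0],[0.003,0,-0.106,0],[0.003,0,-0.106,0]]])

```text
t: 4.78
ee_pos: [576.7, 167.4, 298.5]
orientation: [0.082, 1.569, -0.082]
ft_force: [0.2, 0.3, -0.9]
width: 87.8
```

>>> apply_moves(commands=[[[0,0,0,0],[0,0,0,0],[0,0,0,0],[0,0,0,0],[0,0,0,0],[0,0,0,0]]], gripper=0.05)

```text
t: 5.52
ee_pos: [576.8, 167.6, 299.2]
orientation: [0.082, 1.569, -0.082]
ft_force: [-1.0, -0.9, 5.2]
width: 61.6
```

>>> apply_moves(commands=[[[0,0,0.02,0],[0,0,0.05,0],[0,0.03,0.07,0],[0,0.07,0.07,0],[0.002,0.11,0.07,0],[0.005,0.145,0.07,0],[0.01,0.175,0.07,0],[0.01,0.175,0.07,0]]])

```text
t: 6.52
ee_pos: [586.4, 344.2, 367.6]
orientation: [0.08, 1.57, -0.081]
ft_force: [0.1, 0.2, -2.0]
width: 61.4
```

```bash
python3 - <<'E'
from h import *
snap('wrist','w3'); snap('top','t3')
o=readout.get_obs();print(o['t'],o['ee_pos'],o['width'],o['ft_force'])
E
```

```text
6.625 [586.26843705 342.10793019 367.60742036] 61.294620416358434 [ 0.2470076  -0.85001066 -3.14227876]
```

View pics/w3.png

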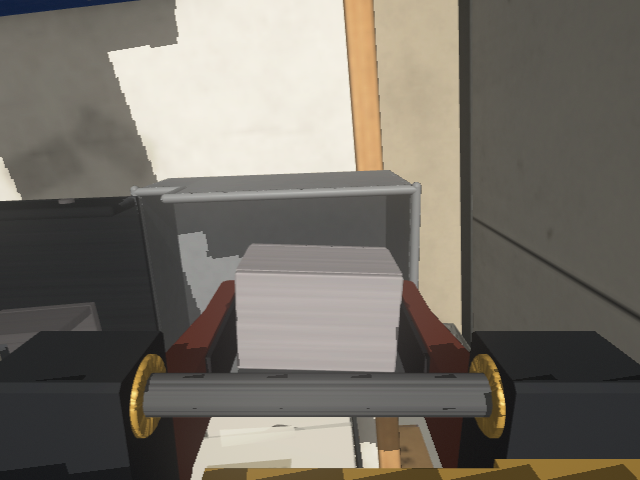

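View pics/t3.png

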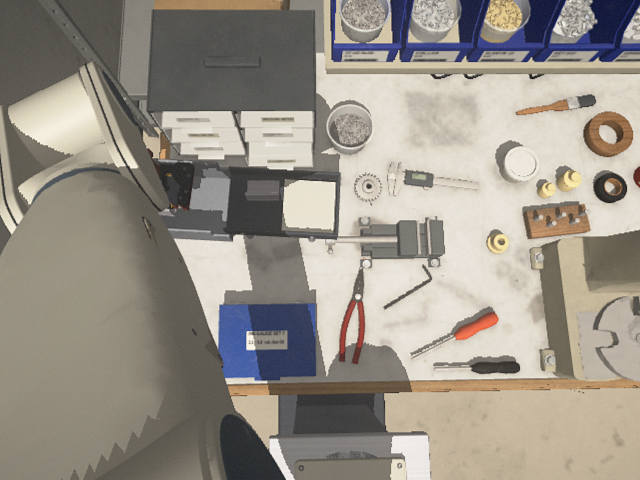

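>>> apply_moves(commands=[[[0,-0.006,-0.03,0],[0,-0.006,-0.06,0],[0,-0.006,-0.09,0],[0,-0.006,-0.11,0],[0,-0.006,-0.118,0],[0,-0.006,-0.118,0]]])

```text
t: 7.38
ee_pos: [586.8, 336.2, 250.6]
orientation: [0.082, 1.569, -0.083]
ft_force: [0.4, -0.3, -2.3]
width: 61.5
```

>>> apply_moves(commands=[[[0,0,0,0],[0,0,0,0],[0,0,0,0]]], gripper=0.07)

```text
t: 7.75
ee_pos: [586.9, 336.7, 251.6]
orientation: [0.083, 1.568, -0.082]
ft_force: [-0.2, -0.6, 0.2]
width: 70.0
```

>>> apply_moves(commands=[[[0,0,0.04,0],[0,0,0.08,0],[0,-0.02,0.118,0.02],[0,-0.06,0.12,0.04],[0,-0.1,0.12,0.04],[0,-0.14,0.12,0.04],[0.015,-0.168,0.12,0.04],[0.015,-0.168,0.12,0.04]]])

```text
t: 8.75
ee_pos: [602.3, 166.8, 371.2]
orientation: [0.053, 1.569, -0.053]
ft_force: [0.4, 0.4, 1.6]
width: 70.0
```

```bash
python3 - <<'E'
from h import *
snap('wrist','w4'); im=snap('top','t4')
for l in ['tube_offcut','angle_offcut']:
  for c in ['wrist','side','top']:
    r=models.place_of(c,l); print(c,l,[(np.round(q['position'],1).tolist(),round(q['conf'],2)) for q in r[:2]])
o=readout.get_obs();print(o['t'],o['ee_pos'],o['width'],o['ft_force'])
E
```

```text
wrist tube_offcut [([587.6, 337.3, 32.3], 0.9)]
side tube_offcut [([577.7, 167.0, 100.1], 0.72)]
top tube_offcut [([590.3, 332.9, 29.6], 0.69)]
wrist angle_offcut [([627.9, 168.8, 96.5], 0.61)]
side angle_offcut [([625.9, 163.5, 97.0], 0.78), ([578.5, 168.8, 100.9], 0.17)]
top angle_offcut []
9.15 [601.40849027 169.27170635 370.63900775] 70.0105960147653 [ 0.1929372   0.20833667 -0.62194787]
```

View pics/w4.png

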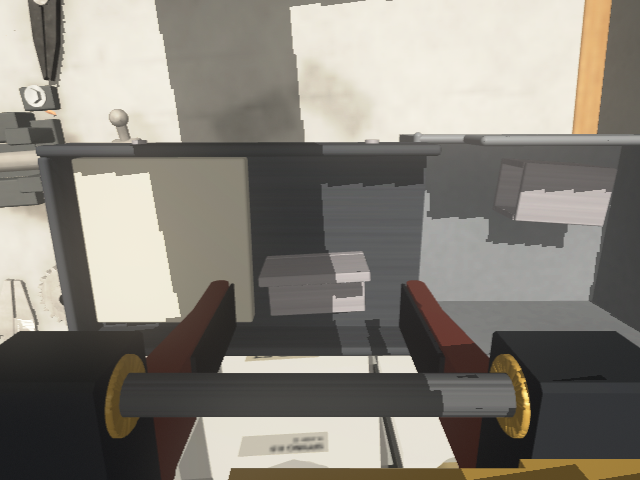

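View pics/t4.png

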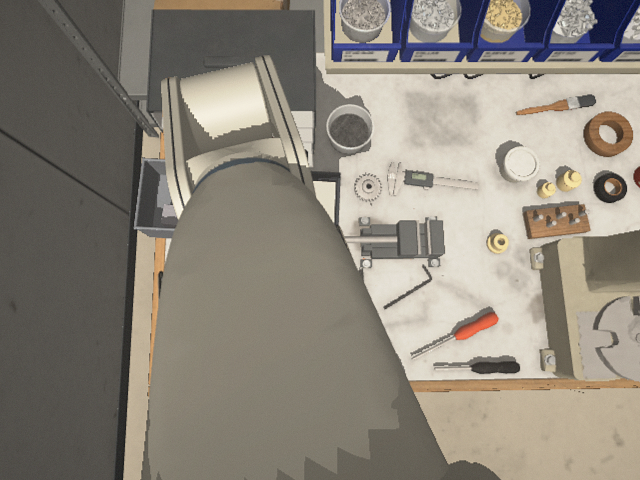

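```bash
python3 - <<'E'
from h import *
im=viewer.get_image('wrist')
for x in (600,605,610,615):
    print(x,proj(im,[[x,137,139],[x,199,139],[x,137,99],[x,199,99]]).round(0).tolist())
for x in (640,648,656): print(x,proj(im,[[x,137,105],[x,199,105]]).round().tolist())
c=im['color'][230:330,230:400,::-1]
cv2.imwrite('pics/w5z.png',cv2.convertScaleAbs(cv2.resize(c,None,fx=4,fy=4,interpolation=cv2.INTER_CUBIC),alpha=1.5))
E
```

```text
600 [[257.0, 267.0], [372.0, 260.0], [266.0, 246.0], [364.0, 240.0]]
605 [[258.0, 276.0], [372.0, 269.0], [267.0, 254.0], [364.0, 248.0]]
610 [[259.0, 284.0], [372.0, 278.0], [268.0, 261.0], [364.0, 255.0]]
615 [[260.0, 293.0], [372.0, 286.0], [268.0, 269.0], [364.0, 263.0]]
640 [[271.0, 308.0], [367.0, 303.0]]
648 [[272.0, 319.0], [367.0, 314.0]]
656 [[273.0, 330.0], [367.0, 325.0]]
```

View pics/w5z.png

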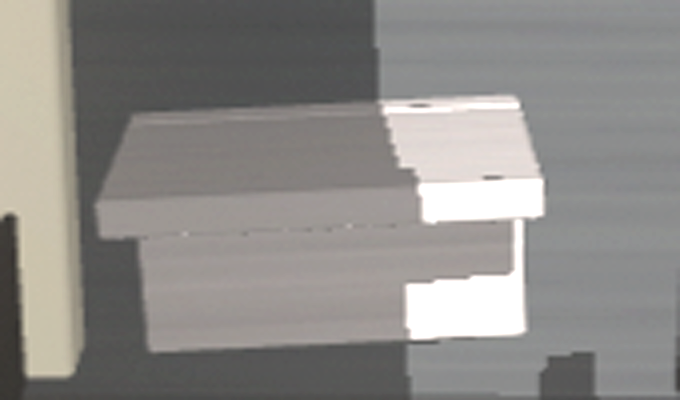

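>>> apply_moves(commands=[[[0.009,-0.003,0,0],[0.009,-0.003,-0.005,0],[0.009,-0.003,-0.03,0],[0.009,-0.003,-0.055,0],[0.009,-0.003,-0.068,0],[0.009,-0.003,-0.073,0],[0.009,-0.003,-0.073,0]]], gripper=0.0878)

```text
t: 10.07
ee_pos: [610.9, 165.5, 297.8]
orientation: [0.051, 1.57, -0.051]
ft_force: [-0.3, 0.6, 0.8]
width: 87.9
```

>>> apply_moves(commands=[[[0,0,0,0],[0,0,0,0],[0,0,0,0],[0,0,0,0],[0,0,0,0],[0,0,0,0]]], gripper=0.05)

```text
t: 10.82
ee_pos: [610.8, 165.5, 298.2]
orientation: [0.051, 1.57, -0.051]
ft_force: [-0.8, 0.0, 5.5]
width: 61.7
```

>>> apply_moves(commands=[[[0,0,0.02,0],[0,0,0.05,0],[0,0.03,0.07,0],[0,0.07,0.07,0],[0.005,0.11,0.07,0],[0.013,0.145,0.07,0],[0.018,0.17,0.07,0],[0.018,0.17,0.07,0]]])

```text
t: 11.82
ee_pos: [628.5, 337.0, 368.2]
orientation: [0.05, 1.57, -0.049]
ft_force: [0.2, 0.4, -2.1]
width: 61.7
```

```bash
python3 - <<'E'
from h import *
snap('wrist','w6')
o=readout.get_obs();print(o['t'],o['ee_pos'],o['width'],o['ft_force'])
E
```

```text
11.875 [628.4117996  335.8565679  367.95734478] 61.07953928697327 [-1.07416787 -0.58392235 -0.64488193]
```

View pics/w6.png

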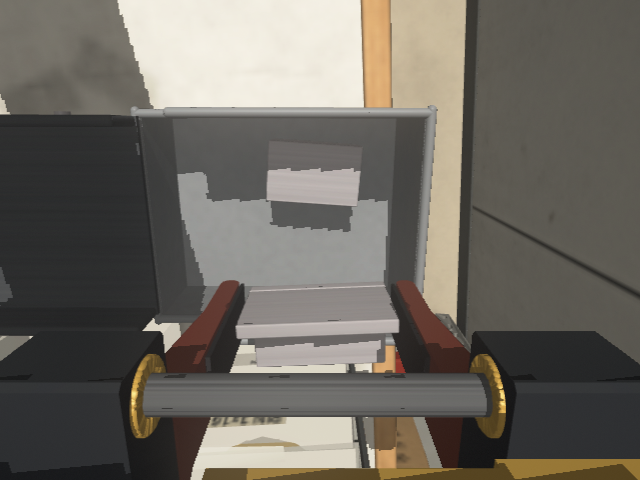

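>>> apply_moves(commands=[[[0,0,-0.03,0],[0,0,-0.06,0],[0,0,-0.09,0],[0,0,-0.11,0],[0,0,-0.118,0],[0,0,-0.118,0]]])

```text
t: 12.62
ee_pos: [628.8, 335.2, 249.8]
orientation: [0.051, 1.57, -0.051]
ft_force: [-0.2, 0.2, -1.2]
width: 61.5
```

>>> apply_moves(commands=[[[0,0,0,0],[0,0,0,0],[0,0,0,0]]], gripper=0.07)

```text
t: 13.0
ee_pos: [628.9, 335.6, 250.5]
orientation: [0.051, 1.569, -0.05]
ft_force: [0.6, -0.4, 0.5]
width: 69.8
```

>>> apply_moves(commands=[[[0,0,0.04,0],[0,0,0.08,0],[0,-0.03,0.11,0],[0,-0.07,0.12,0],[-0.01,-0.11,0.12,0],[-0.02,-0.15,0.12,0],[-0.03,-0.2,0.12,0],[-0.03,-0.22,0.12,0]]], gripper=0.07)

```text
t: 14.0
ee_pos: [598.1, 113.4, 370.1]
orientation: [0.052, 1.57, -0.052]
ft_force: [-0.0, 0.4, -0.8]
width: 70.2
```

```bash
python3 - <<'E'
from h import *
snap('wrist','w7');snap('side','s7')
for l in ['tube_offcut','angle_offcut','plate_offcut','tray_end']:
  for c in ['wrist','side']:
    r=models.place_of(c,l); print(c,l,[(np.round(q['position'],1).tolist(),round(q['conf'],2)) for q in r[:2]])
o=readout.get_obs();print(o['t'],o['ee_pos'],o['width'],o['ft_force'])
E
```

```text
wrist tube_offcut [([589.3, 335.9, 30.4], 0.66)]
side tube_offcut [([612.9, 314.7, 26.5], 0.69), ([585.8, 335.2, 36.8], 0.64)]
wrist angle_offcut [([646.6, 338.8, 29.1], 0.93)]
side angle_offcut [([644.6, 336.1, 34.1], 0.64)]
wrist plate_offcut [([592.9, 76.1, 95.7], 0.96)]
side plate_offcut [([595.8, 76.6, 100.9], 0.63), ([591.3, 21.6, 95.3], 0.33)]
wrist tray_end [([588.8, 20.8, 94.0], 0.74)]
side tray_end [([591.1, 22.7, 94.2], 0.77)]
14.5 [598.73069818 116.39995972 369.52550666] 69.96515508220504 [-0.59200741  0.48779285 -0.82092544]
```

View pics/w7.png

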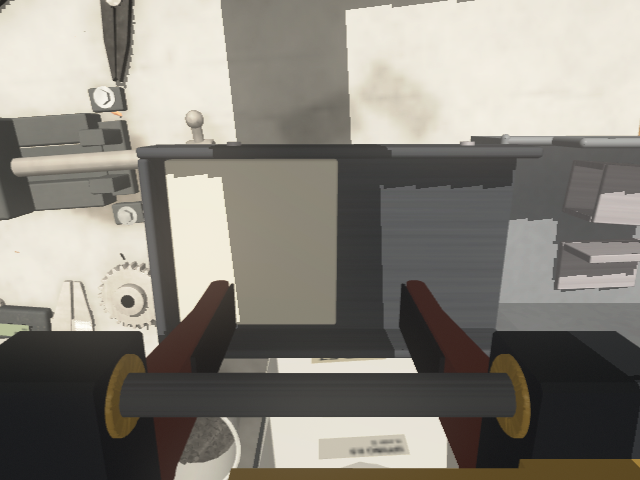

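View pics/s7.png

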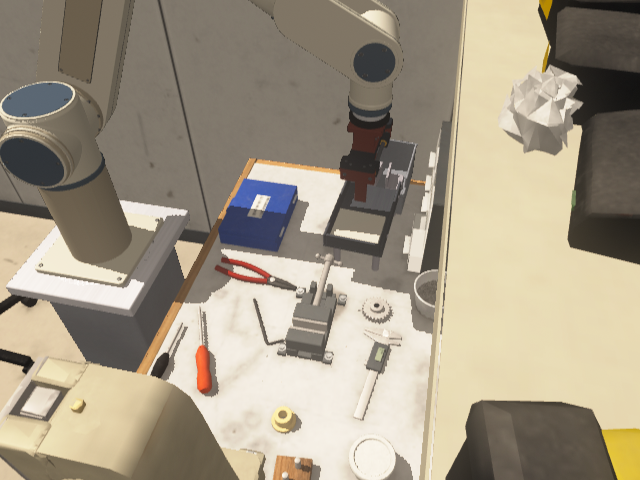

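>>> apply_moves(commands=[[[-0.002,-0.02,0,0],[-0.004,-0.039,0,0],[-0.004,-0.039,-0.02,0],[-0.004,-0.039,-0.045,0],[-0.004,-0.039,-0.06,0],[-0.004,-0.039,-0.068,0],[-0.004,-0.039,-0.068,0],[-0.004,-0.039,-0.068,0]]], gripper=0.0)

```text
t: 15.5
ee_pos: [595.0, 76.5, 302.4]
orientation: [0.051, 1.569, -0.051]
ft_force: [-0.1, -0.6, 0.7]
width: 0.4
```

>>> apply_moves(commands=[[[0,0,-0.001,0],[0,0,-0.002,0],[0,0,-0.003,0],[0,0,-0.004,0],[0,0,-0.005,0],[0,0,-0.005,0]]])

```text
t: 16.25
ee_pos: [594.7, 76.5, 296.5]
orientation: [0.051, 1.57, -0.051]
ft_force: [0.0, -0.9, -0.9]
width: 0.6
```

>>> apply_moves(commands=[[[0,0,-0.001,0],[0,0,-0.0015,0],[0,0,-0.002,0],[0,0,-0.002,0]]])

```text
t: 16.75
ee_pos: [594.7, 76.4, 294.7]
orientation: [0.051, 1.57, -0.051]
ft_force: [-0.5, 0.0, -0.1]
width: 0.8
```

>>> apply_moves(commands=[[[0,0,-0.0005,0],[0,0,-0.001,0],[0,0,-0.001,0]]])

```text
t: 17.12
ee_pos: [594.7, 76.5, 293.6]
orientation: [0.051, 1.57, -0.051]
ft_force: [0.8, 0.3, 0.2]
width: 0.5
```

>>> apply_moves(commands=[[[0,0,-0.0005,0],[0,0,-0.001,0],[0,0,-0.001,0]]])

```text
t: 17.5
ee_pos: [594.7, 76.5, 292.6]
orientation: [0.051, 1.57, -0.051]
ft_force: [0.1, 0.1, -1.7]
width: 0.7
```

>>> apply_moves(commands=[[[0,0,-0.0005,0],[0,0,-0.001,0],[0,0,-0.001,0]]])

```text
t: 17.88
ee_pos: [594.7, 76.5, 292.0]
orientation: [0.051, 1.57, -0.051]
ft_force: [-1.1, -0.2, 3.4]
width: 0.4
```

>>> apply_moves(commands=[[[0,0,-0.0005,0],[0,0,-0.001,0],[0,0,-0.001,0]]])

```text
t: 18.25
ee_pos: [595.0, 76.5, 291.9]
orientation: [0.051, 1.569, -0.051]
ft_force: [-3.8, -0.5, 11.3]
width: 0.1
```

>>> apply_moves(commands=[[[0,0,-0.0005,0],[0,0.002,-0.0005,0],[0.0003,0.005,-0.0005,0],[0.0005,0.008,-0.0005,0],[0.0007,0.011,-0.0005,0],[0.001,0.015,-0.0005,0]]])

```text
t: 19.0
ee_pos: [596.8, 91.2, 291.9]
orientation: [0.051, 1.566, -0.051]
ft_force: [-0.5, -3.7, 11.4]
width: 0.3
```

```bash
python3 - <<'E'
from h import *
im=snap('wrist','w8')
r=models.place_of('wrist','plate_offcut'); print([(np.round(q['position'],1).tolist(),round(q['conf'],2)) for q in r[:2]])
o=readout.get_obs();print(o['t'],o['ee_pos'],o['width'],o['ft_force'])
E
```

```text
[([593.9, 93.1, 92.2], 0.9)]
19.1 [596.80085872  91.57167479 291.93839473] 0.011456123218993676 [-0.05758295 -1.34409355 12.12927894]
```

View pics/w8.png

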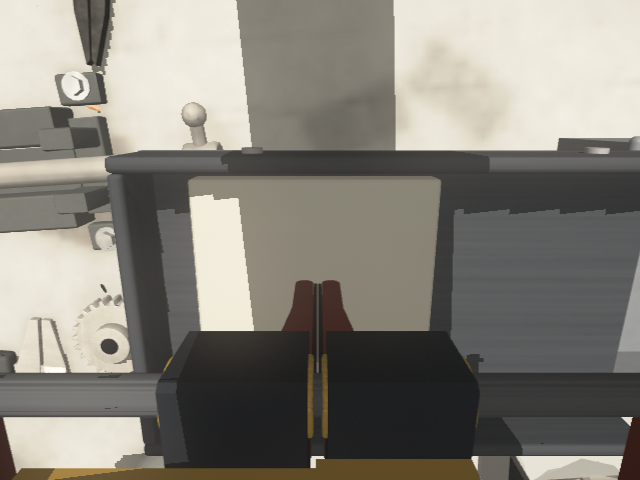

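>>> apply_moves(commands=[[[0.0005,0.004,0,0],[0.001,0.01,0,0],[0.0015,0.018,0,0],[0.002,0.026,0,0],[0.0025,0.034,0,0],[0.003,0.042,0,0],[0.0035,0.05,0,0],[0.0035,0.054,0,0]]])

```text
t: 20.1
ee_pos: [600.3, 145.7, 291.9]
orientation: [0.051, 1.566, -0.05]
ft_force: [0.8, -2.5, 11.4]
width: 0.6
```

>>> apply_moves(commands=[[[0,0,0.01,0],[0,0,0.03,0],[-0.001,-0.03,0.04,0],[-0.004,-0.06,0.04,0],[-0.005,-0.088,0.04,0],[-0.005,-0.088,0.04,0]]])

```text
t: 20.85
ee_pos: [594.2, 56.0, 331.2]
orientation: [0.053, 1.569, -0.053]
ft_force: [-0.9, 0.0, 1.0]
width: 0.3
```

```bash
python3 - <<'E'
from h import *
im=snap('wrist','w9');snap('side','s9')
for c in ['wrist','side']:
    r=models.place_of(c,'plate_offcut'); print([(np.round(q['position'],1).tolist(),round(q['conf'],2)) for q in r[:2]])
o=readout.get_obs();print(o['t'],o['ee_pos'],o['width'],o['ft_force'])
E
```

```text
[([597.6, 145.5, 95.7], 0.84)]
[([601.3, 143.7, 96.7], 0.77)]
21.05 [594.27571823  58.22422953 330.53011949] 0.28545602925996943 [-0.45286587 -0.06768819  0.31592963]
```

View pics/w9.png

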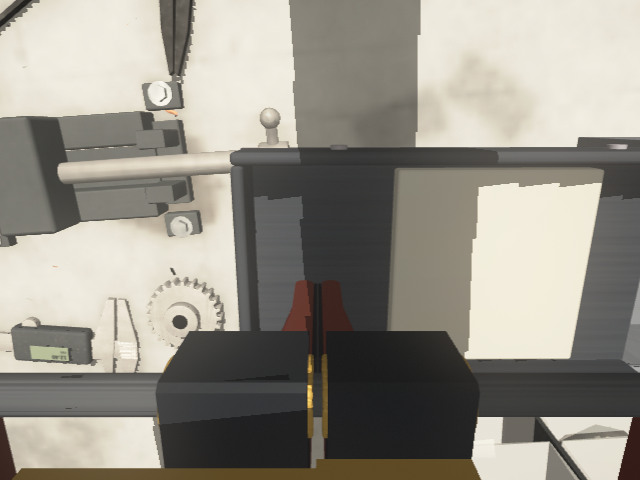

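>>> apply_moves(commands=[[[0.0015,0,-0.015,0],[0.0015,0,-0.03,0],[0.0015,0,-0.04,0],[0.0015,0,-0.045,0],[0.0015,0,-0.047,0],[0.0015,0,-0.047,0]]])

```text
t: 21.8
ee_pos: [595.8, 57.4, 283.3]
orientation: [0.051, 1.57, -0.051]
ft_force: [-1.1, -1.3, 1.0]
width: 0.3
```

>>> apply_moves(commands=[[[0.001,0.01,0,0],[0.0015,0.02,0,0],[0.002,0.03,0,0],[0.0025,0.04,0,0],[0.0035,0.05,0,0],[0.004,0.06,0,0],[0.0045,0.07,0,0],[0.005,0.08,0,0]]])

```text
t: 22.8
ee_pos: [600.7, 138.1, 283.2]
orientation: [0.051, 1.57, -0.051]
ft_force: [-0.2, -0.3, 0.7]
width: 0.2
```

```bash
python3 - <<'E'
from h import *
im=snap('wrist','w10')
for c in ['wrist','side']:
    r=models.place_of(c,'plate_offcut'); print([(np.round(q['position'],1).tolist(),round(q['conf'],2)) for q in r[:2]])
o=readout.get_obs();print(o['t'],o['ee_pos'],o['width'],o['ft_force'])
E
```

```text
[([601.8, 200.0, 97.4], 0.83)]
[([601.3, 143.7, 96.7], 0.77)]
22.95 [600.66143328 138.02101541 283.12890181] 0.29410545366098567 [-0.54992914 -0.86987436  0.26906967]
```

View pics/w10.png

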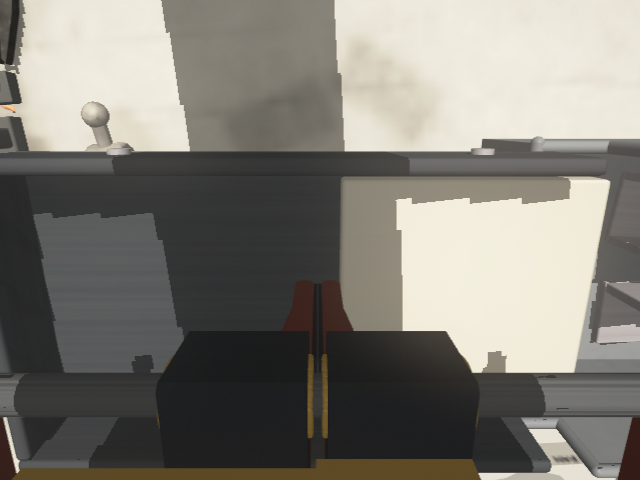

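>>> apply_moves(commands=[[[0.0005,0.01,0,0],[0.001,0.02,0,0],[0.002,0.03,0,0],[0.0025,0.04,0,0],[0.003,0.05,0,0],[0.004,0.06,0,0],[0.0045,0.07,0,0],[0.005,0.08,0,0]]])

```text
t: 23.95
ee_pos: [605.7, 218.1, 283.1]
orientation: [0.051, 1.57, -0.051]
ft_force: [0.1, -1.1, -0.2]
width: 0.2
```

```bash
python3 - <<'E'
from h import *
im=snap('wrist','w11')
for c in ['wrist','side']:
    r=models.place_of(c,'plate_offcut'); print([(np.round(q['position'],1).tolist(),round(q['conf'],2)) for q in r[:2]])
o=readout.get_obs();print(o['t'],o['ee_pos'],o['width'],o['ft_force'])
E
```

```text
[([604.9, 258.0, 72.2], 0.92)]
[([601.3, 143.7, 96.7], 0.77)]
24.1 [605.62177527 217.9614304  283.12536813] 0.48954269243914955 [-0.72852509 -0.83096037 -0.12825523]
```

View pics/w11.png

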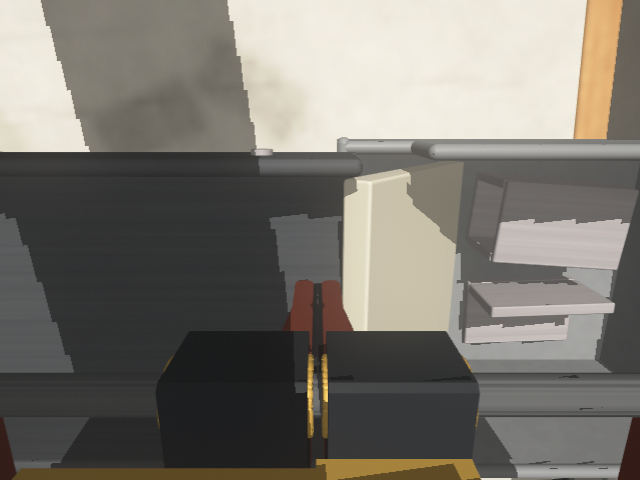

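>>> apply_moves(commands=[[[0,0.002,0,0],[0,0.004,0,0],[0.0005,0.006,0,0],[0.0005,0.006,0,0]]])

```text
t: 24.6
ee_pos: [606.2, 223.5, 283.2]
orientation: [0.051, 1.57, -0.051]
ft_force: [0.1, -1.1, 0.0]
width: 0.2
```

>>> apply_moves(commands=[[[0,0.002,0,0],[0,0.004,0,0],[0.0005,0.006,0,0],[0.0005,0.006,0,0]]])

```text
t: 25.1
ee_pos: [606.7, 229.7, 283.2]
orientation: [0.051, 1.57, -0.051]
ft_force: [0.0, -1.1, -0.1]
width: 0.1
```

```bash
python3 - <<'E'
from h import *
im=snap('wrist','w12')
for c in ['wrist']:
    r=models.place_of(c,'plate_offcut'); print([(np.round(q['position'],1).tolist(),round(q['conf'],2)) for q in r[:2]])
o=readout.get_obs();print(o['t'],o['ee_pos'],o['width'],o['ft_force'])
E
```

```text
[([607.5, 266.8, 69.6], 0.96)]
25.2 [606.64499389 229.55785924 283.089083  ] 0.37776673763562274 [-0.05461034 -0.86509859 -1.08794972]
```

View pics/w12.png

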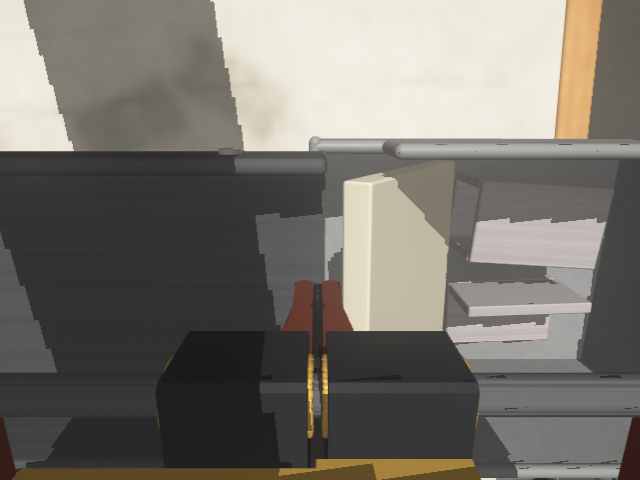

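>>> apply_moves(commands=[[[0,0.004,0,0],[0.0005,0.008,0,0],[0.001,0.012,0,0],[0.001,0.016,0,0],[0.0015,0.02,0,0],[0.0015,0.024,0,0]]])

```text
t: 25.95
ee_pos: [608.2, 253.8, 283.2]
orientation: [0.051, 1.57, -0.051]
ft_force: [-0.3, -0.3, -1.0]
width: 0.6
```

```bash
python3 - <<'E'
from h import *
im=snap('wrist','w13')
for c in ['wrist']:
    r=models.place_of(c,'plate_offcut'); print([(np.round(q['position'],1).tolist(),round(q['conf'],2)) for q in r[:2]])
o=readout.get_obs();print(o['t'],o['ee_pos'],o['width'],o['ft_force'])
E
```

```text
[([607.8, 279.1, 79.8], 0.85)]
26.05 [608.17186084 253.91186168 283.16592311] 0.5892833675124771 [-0.13190669  0.29259463 -0.22309171]
```

View pics/w13.png

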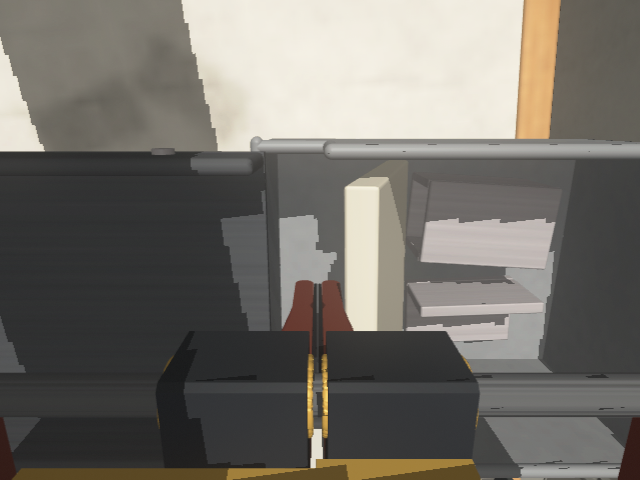

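>>> apply_moves(commands=[[[0,0.005,0,0],[0.0005,0.01,0,0],[0.001,0.015,0,0],[0.001,0.02,0,0],[0.0015,0.025,0,0],[0.002,0.03,0,0],[0.002,0.03,0,0]]])

```text
t: 26.92
ee_pos: [610.2, 283.8, 283.1]
orientation: [0.051, 1.57, -0.051]
ft_force: [-0.2, -0.6, 0.5]
width: 0.5
```

```bash
python3 - <<'E'
from h import *
im=snap('wrist','w14')
for c in ['wrist']:
    r=models.place_of(c,'plate_offcut'); print([(np.round(q['position'],1).tolist(),round(q['conf'],2)) for q in r[:2]])
o=readout.get_obs();print(o['t'],o['ee_pos'],o['width'],o['ft_force'])
E
```

```text
[([608.1, 294.4, 80.3], 0.65)]
27.025 [610.14938934 283.46774713 283.1416086 ] 0.47093749600933493 [-0.09717664 -0.40536692  0.58371396]
```

View pics/w14.png

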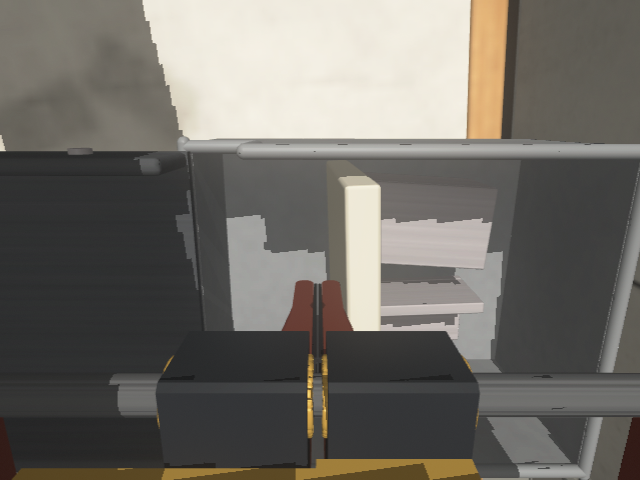

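>>> apply_moves(commands=[[[0,0.004,0,0],[0,0.008,0,0],[0.0005,0.012,0,0],[0.001,0.016,0,0],[0.001,0.02,0,0],[0.001,0.02,0,0]]])

```text
t: 27.78
ee_pos: [611.1, 303.8, 283.2]
orientation: [0.051, 1.57, -0.05]
ft_force: [-0.4, -0.2, -0.5]
width: 0.7
```

```bash
python3 - <<'E'
from h import *
im=snap('wrist','w15')
for c in ['wrist']:
    r=models.place_of(c,'plate_offcut'); print([(np.round(q['position'],1).tolist(),round(q['conf'],2)) for q in r[:2]])
o=readout.get_obs();print(o['t'],o['ee_pos'],o['width'],o['ft_force'])
E
```

```text
[([607.2, 276.5, 67.1], 0.64)]
27.875 [611.13465647 303.51332727 283.13648244] 0.3676032144031931 [-0.53433214 -0.51184655 -0.12563631]
```

View pics/w15.png

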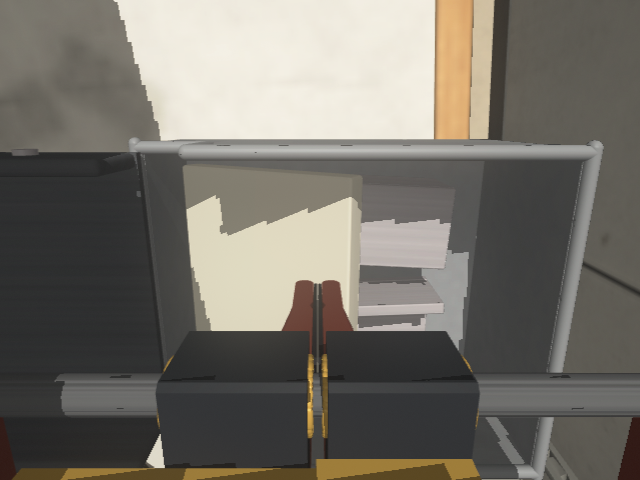

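>>> apply_moves(commands=[[[0,0,0.03,0],[0,0,0.07,0],[0,0,0.12,0],[-0.04,0.02,0.14,0],[-0.08,0.04,0.14,0],[-0.12,0.06,0.14,0],[-0.16,0.08,0.14,0],[-0.2,0.1,0.14,0]]])

```text
t: 28.88
ee_pos: [409.9, 403.7, 423.3]
orientation: [0.051, 1.57, -0.051]
ft_force: [0.1, 0.8, 0.1]
width: 0.6
```

```bash
python3 - <<'E'
from h import *
snap('top','t16');im=snap('side','s16'); snap('wrist','w16')
a=im['color'][120:270,310:450,::-1]; cv2.imwrite('pics/s16z.png',cv2.convertScaleAbs(cv2.resize(a,None,fx=4,fy=4,interpolation=cv2.INTER_CUBIC),alpha=1.8))
for l in ['plate_offcut','tube_offcut','angle_offcut','scrap_bin','gear_a','caliper','pliers']:
  for c in ['top','side','wrist']:
    r=models.place_of(c,l); print(c,l,[(np.round(q['position'],1).tolist(),round(q['conf'],2)) for q in r[:2]])
o=readout.get_obs();print(o['t'],o['ee_pos'],o['ft_force'])
E
```

```text
top plate_offcut [([607.3, 275.1, 69.1], 0.77)]
side plate_offcut [([611.5, 277.0, 69.1], 0.97)]
wrist plate_offcut []
top tube_offcut [([588.5, 339.4, 31.0], 0.59)]
side tube_offcut [([645.9, 337.3, 33.7], 0.64)]
wrist tube_offcut []
top angle_offcut []
side angle_offcut [([646.3, 336.9, 34.4], 0.57)]
wrist angle_offcut []
top scrap_bin []
side scrap_bin []
wrist scrap_bin []
top gear_a [([661.7, -55.0, 3.2], 0.8)]
side gear_a [([661.4, -52.8, -0.3], 0.79)]
wrist gear_a []
top caliper [([675.2, -202.4, 3.9], 0.88)]
side caliper [([670.1, -202.5, 1.3], 0.76), ([644.9, 337.0, 34.9], 0.7)]
wrist caliper []
top pliers [([386.9, -17.6, 0.7], 0.56)]
side pliers [([389.1, -18.6, 2.3], 0.88)]
wrist pliers []
30.075 [411.12291047 403.48772175 423.21573242] [-0.45112458  0.00700877  0.81377569]
```

View pics/s16z.png

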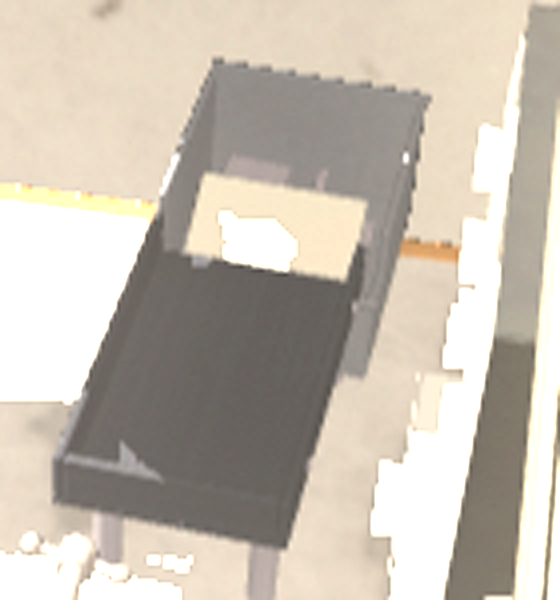

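View pics/t16.png

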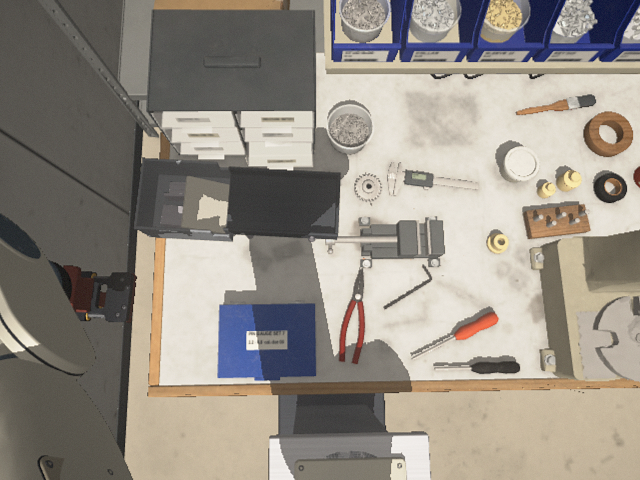

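View pics/w16.png

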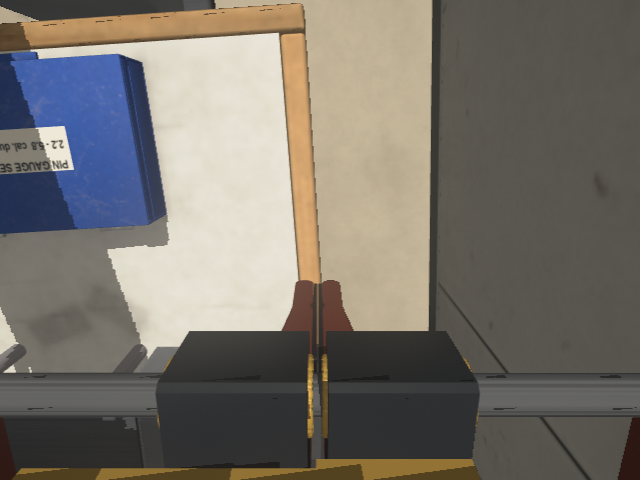

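```bash
python3 -c "
from h import *
print(workorder.close_job())"
```

```text
the job is handed in; nothing more can be done
None
```

All three offcuts are in the scrap bin and the tray is empty. I handed the job in at about 30 s of the 72 s allowed.

- **Tube and angle:** I gripped each by its ends, lifted it off the tray and released it just above the bin floor at the far end.
- **Plate:** I pressed it with about 11–12 N and dragged it away from the closed end. Then I pushed it from behind off the open edge. At first it leaned back on the tray edge, so I pushed it past upright; it tipped over and slid down inside.

**Last checks:**
- **Tray and arm:** the side and top pictures show the tray empty and the arm clear of everything.
- **Heights:** with the bin's underside at about z = 27, the plate's origin is about 42 mm above it and the tube's and angle's about 4–7 mm. The limit is 70 mm.
- **Plate position:** it rests tilted, about 40 mm from the bin's centre towards the tray, and within the walls.
- **Bystanders:** the gear, caliper and pliers read within about 4 mm of where they started, which is the accuracy of the networks.

**Detector disagreements:** in the last side picture the network labelled the angle as "tube" and, once, as "caliper". The top camera and the pictures put the tube correctly in the bin. In the last pictures no camera found the bin, and only the side camera found the angle.

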